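Open the airbrush coupler with the pressure off

TASK

I am about to plug the airbrush into the compressor. First take the pressure off: turn the black regulator knob back anticlockwise until its pointer stands at the long zero mark of the dial. Then turn the knurled collar of the outlet coupler clockwise, feeling for the place where its hidden keyway drops over the pin, push it fully home against its spring, and finish while still holding it down there so that I can put the plug in; do not disturb the airbrush, jar and paint tube beside the compressor.

Things in the scene. Friction and masses are not known exactly. Their poses are not given: they have to be found in the camera images.
- compressor: grey airbrush compressor, a box 130 x 284 x 70 mm fixed on the table; origin at the centre of its underside, x to its back (the round gauge is on its front, the -x face), y along its length, z up. The regulator knob stands on its top at y = +78 mm, the outlet coupler at y = -78 mm, both at x = 0. It is turned by up to 0.3 rad from the robot's axes
- knob_grip (a point): on the knob's upright axis, 104 mm above the table, at the height to grip; axes of the compressor. Black fluted knob, grip part 38 mm across from 80 to 116 mm above the table, on a 52 mm skirt (74 to 80 mm) with a pointer beak reaching 37 mm out. Dial plate under it 96 mm across: six short marks and one long thick zero mark, on the side towards the compressor's front (-x)
- regulator_knob (a joint): angle of the regulator knob in rad: 0 = pointer at the long zero mark, growing clockwise seen from above (more pressure). It starts between 0.6 and 1.45 and stays where it is left (friction 0.06 N m, stops at -0.5 and 3.2); the gauge needle on the front follows it
- collar_grip (a point): centre of the knurled steel collar, on its upright axis; goes down with the collar but does not turn with it (axes of the compressor); 116.5 mm above the table while the collar is up. The collar is 42 mm across and 31 mm high. Only the round steel mouth, 28 mm wide, stands 5 mm above its top; under it a brass hexagon 38 mm wide reaches down to the compressor's top (70 mm)
- collar (a joint): how far the collar is pushed down, in m: 0 = up, 0.010 = fully home (a stop). A spring lifts it with about 3 N when up and 6 N when home, so it rises if let go. Unless its keyway stands over the pin it meets the pin after about 2 mm and goes no further
- lock_pin (a point): the fixed pin inside the coupler, 16.5 mm behind its axis, hidden by the collar. The hidden keyway starts 0.4 to 1.3 rad short of it: turn the collar clockwise seen from above. It drops in within about 0.12 rad either side of the middle; once in, the pin keeps it from turning. The collar turns with 0.05 N m friction and stays where turned; stops 0.6 rad past the pin, 1.6 before it
- airbrush: steel airbrush 161 mm long, 14 mm thick, lying on the table by the compressor's left end (+y), its valve plug towards it; leave it alone. Origin under its middle, x along it
- pigment_green: glass pigment jar with black lid, 46 mm wide, 56 mm high, by the compressor's right end; leave it alone. Origin at the centre of its underside
- tube: soft metal paint tube 36 x 109 x 25 mm lying by the compressor's right end; leave it alone. Origin under its middle

How it is judged:
On the way, in this order (a step that is already met when the one before it is completed fails the run):
1. the knob's pointer is at the zero mark, the collar still up (value of joint regulator_knob between -0.14 and 0.14 rad and value of joint collar below 0.005 m), for 0.3 s.
2. the collar has dropped over the pin and is pushed home (value of joint collar above 0.0085 m), for 0.3 s.
At the end, for the whole second after the job is handed in: the pointer is within 0.14 rad (8 degrees) of the zero mark, and the fingers hold the collar (more than 3 N on it) within 1.5 mm of fully home (value of joint regulator_knob between -0.14 and 0.14 rad and value of joint collar above 0.0085 m and contact force between the fingers and collar above 3 N); the arm keeps its last pose, push and grip.
It fails at once if the coupler was opened with the pressure still on (value of joint collar above 0.005 m and value of joint regulator_knob above 0.25 rad).
It fails at once if a bystander was moved more than 20 mm (distance of any of airbrush, pigment_green, tube from where it was at the start of the episode above 0.02 m).
It also fails if it takes over 48 s, if anything falls off the work surface, if the arm or the gripper's body presses on something with over 40 N, if the wrist force passes 120 N, or if a joint passes its speed limit or range.

ROBOT

A 7-joint arm with a two-finger parallel gripper is mounted at the origin on the work surface; the furniture and walls round the work are solid. World frame = base frame: x ahead of the robot, y to its left, z up, the work surface at z = 0. Lengths are in m, angles in rad, forces in N, time in s.
With the tool pointing down it reaches from about 0.4 to 0.925 m from the base axis. Payload 5.6 kg.
Tool frame: the origin (TCP) lies at the very end of the fingers, on their centre line; the grasp point (between the pads) lies 19 mm behind it; z points along the fingers, y is the line along which they close (so a half turn about z gives the same grasp; the last joint's range is limited). The gripper opens to 85 mm and grips with 20 to 120 N. Pads are 22 mm wide; open, the fingers measure 114 mm over their backs; the gripper's body (76 mm by 85 mm) begins 54 mm behind the grasp point. The pads swing forward as they close: fully open they stand 13 mm farther back than shut.
Start: joints at [1.118, 0.468, -0.012, 1.603, 0.006, 1.071, -0.056], TCP at [0.259, -0.596, 0.231] pointing down, gripper open.
Joint ranges: [-2.53, 2.53], [-0.31, 2.02], [-1.57, 1.55], [0.28, 2.44], [-1.29, 4.43], [0.15, 1.84], [-2.92, 2.92]. Speed limits (rad/s): [2.57, 2.57, 3.14, 3.14, 3.14, 3.14, 3.14].

INTERFACE

Orientations are given as a unit quaternion [x, y, z, w].
In Python, from rig import robot gives the robot as it stands. The module is installed in compiled form; this text tells all that it offers.
- The arm moves only by the tool play_rows, never from a script. Its argument "moves" is a list of rows, each an object of numbers: "dx", "dy", "dz": the shift along the tool's x, y, z in units of 0.25 m (1.0 is 0.25 m); "twist": the turn about the tool's z in units of 60 degrees (1.0 is 60 degrees); "fingers": the closure, from -1 (fully open) to 1 (shut), so that 0 is half open. A call has 1 to 20 rows; each row is the pose to reach, as a shift and turn from the pose commanded when the call began, along the tool's axes at that moment; what a row does not reach only later rows make up. A row lasts 1/10 s, in which the tool goes at most 50 mm and 8.59 degrees, less where a joint would pass 70% of its speed; a pose out of reach is approached as far as the arm can. A call with a number of a shift or a turn outside -1 to 1 is refused whole. A call with a gripper value outside its range is refused whole. The fingers move at their own pace and stop on an object; "squeeze" is the grip in N (left out, the last holds). Time passes only in rows, so rows that repeat a pose let the fingers close. It gives the time, the measured TCP pose, the force, the opening and the grip force at its end, in the units of the state.
- robot.state(): the state, without advancing time (a new reading comes with each control period).
- robot.get_image(name): name is "side" or "top" or "wrist"; returns a dict with "image" (400x640x3 uint8, red, green, blue), "K" (3x3 intrinsics, pixels), "eye" and "attitude" of the camera in the world. Camera axes: x right, y up, looking along -z (the intrinsics and any distortion apply to the point x, -y, -z); pixel columns grow to the right and rows downward; lengths in m; the calibration is good to about 2 mm. A picture is of the moment at which its call begins. There is no depth.
- robot.close_job(): hands the job in; it is judged then, once.
The state is a dict: "clock": time; "joints": joint angles; "joint_velocities": joint speeds; "joint_torque": joint torques, N m; "position": TCP position; "eef_rot": TCP orientation; "contact_force": force on the tool from outside, world axes, zero at the start; "wrist_torque": the same for the moment, N m; "gripper_width": finger opening in m; "grip_force": force on a finger pad.
Only numpy, scipy, OpenCV 4.12 (cv2) and the standard library are available. Lean on these libraries where they do the work, as an engineer would, in place of code of your own. Each camera call takes 0.05 s, during which the arm holds its last target. There are 200 camera calls.

## Working session

There is one attempt and no reset: what is moved stays moved. The work goes in short steps, Python scripts to look and compute and a tool call to move; the robot and the scene stay as the last step left them, time stands still between calls to the robot, and variables do not carry over. Pictures are saved under pics/ and viewed, at most 10 in all, crops included, and the job is handed in when it is done.

Besides the shell and the picture viewer there is one more tool, called after ">>>" in YAML: its name, and indented under it one key for each argument. play_rows: Moves the arm, as the interface text tells. Shifts and turns lie within -1 to 1; 1 stands for 0.25 m of shift or 60 degrees of turn. Its arguments: {"type":"object","properties":{"moves":{"type":"array","items":{"type":"object","properties":{"dx":{"type":"number","minimum":-1,"maximum":1},"dy":{"type":"number","minimum":-1,"maximum":1},"dz":{"type":"number","minimum":-1,"maximum":1},"twist":{"type":"number","minimum":-1,"maximum":1},"fingers":{"type":"number"}}}},"squeeze":{"type":"number"}},"required":["moves"]}

```bash
mkdir -p pics; cat > h.py <<'E'
import numpy as np, cv2
from scipy.spatial.transform import Rotation as R
from rig import robot
def cam(n):
    d=robot.get_image(n); return d
def rot(d):
    a=np.array(d["attitude"],float)
    return a if a.shape==(3,3) else R.from_quat(a).as_matrix()
def ray(d,u,v):
    K=np.array(d["K"]); p=np.linalg.inv(K)@[u,v,1]
    return np.array(d["eye"],float), rot(d)@np.array([p[0],-p[1],-p[2]])
def onz(d,u,v,z):
    e,r=ray(d,u,v); return e+r*(z-e[2])/r[2]
def proj(d,P):
    c=rot(d).T@(np.array(P)-d["eye"]); q=np.array(d["K"])@[c[0],-c[1],-c[2]]; return q[:2]/q[2]
def tri(obs):
    A=np.zeros((3,3));b=np.zeros(3)
    for d,u,v in obs:
        e,r=ray(d,u,v); r=r/np.linalg.norm(r); M=np.eye(3)-np.outer(r,r); A+=M;b+=M@e
    return np.linalg.solve(A,b)
E
python3 - <<'E'
from h import *
for n in("top","side"):
    d=cam(n); cv2.imwrite(f"pics/{n}0.png",d["image"][:,:,::-1]); print(n,{k:np.round(v,4).tolist() for k,v in d.items() if k!="image"})
    import pickle; pickle.dump(d,open(n+"0.pkl","wb"))
print(robot.state())
E
```

```text
top {'K': [[370.4779, 0.0, 318.1096], [0.0, 370.4779, 201.1561], [0.0, 0.0, 1.0]], 'eye': [0.3803, 0.0724, 0.973], 'attitude': [-0.0207, 0.0246, 0.7077, -0.7058]}
side {'K': [[393.9949, 0.0, 317.7455], [0.0, 393.9949, 196.1577], [0.0, 0.0, 1.0]], 'eye': [0.2481, 0.7064, 0.6286], 'attitude': [-0.0677, 0.4332, 0.8835, -0.1647]}
{'clock': 0.1, 'joints': array([ 1.11802307,  0.46829122, -0.01160393,  1.60351648,  0.00599478,
        1.07140759, -0.05631383]), 'joint_velocities': array([-6.23444039e-04, -4.27331008e-03,  1.95730528e-04, -1.95293701e-03,
       -5.45383224e-04,  2.61656050e-04,  1.92454866e-05]), 'joint_torque': array([ 1.39605203e-03, -5.33516335e+01,  2.15193682e-02, -2.51962781e+01,
        1.14391019e-02,  4.37289389e-03,  1.29461975e-05]), 'position': array([ 0.25870519, -0.59575789,  0.23043845]), 'eef_rot': array([ 9.79091873e-01,  2.03416993e-01, -2.14971464e-04, -7.64420647e-04]), 'contact_force': array([ 1.24037039, -0.02207991, -0.36261081]), 'wrist_torque': array([-0.01127042,  0.0005368 ,  0.03337343]), 'grip_force': 0.0, 'gripper_width': 0.08526540630709742}
```

View pics/top0.png

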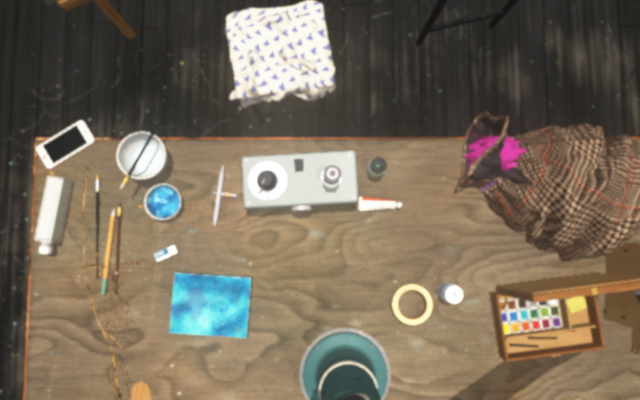

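View pics/side0.png

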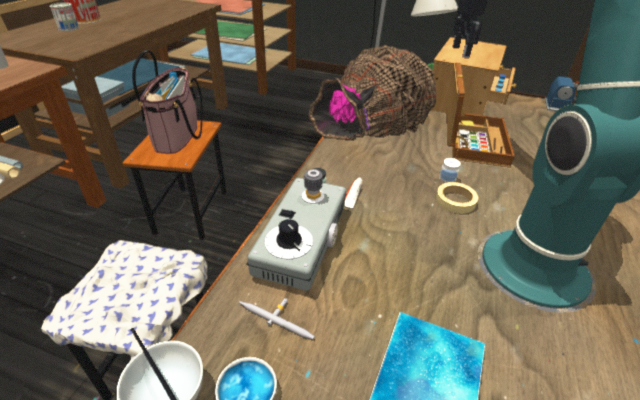

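Top view: the compressor spans about (243–357, 150–210), with the knob at (267,180), the coupler at (331,175), the jar at (377,166), the tube at (380,204) and the airbrush at (219,195). In the side view the knob is at (289,232) and the coupler at (314,182). Next I'll measure these and enlarge both areas.

```bash
cat > m.py <<'E'
from h import *
import pickle
t=pickle.load(open("top0.pkl","rb"));s=pickle.load(open("side0.pkl","rb"))
a=cv2.resize(t["image"][140:220,235:395],None,fx=5,fy=5,interpolation=cv2.INTER_CUBIC)[:400,:800]
b=s["image"][160:290,240:350]; b=cv2.resize(b,None,fx=4.6,fy=4.6,interpolation=cv2.INTER_CUBIC)
cv2.imwrite("pics/a.png",a[:,:,::-1]);cv2.imwrite("pics/b.png",b[:,:,::-1])
# white dial
for n,d,(x0,x1,y0,y1) in(("top",t,(240,300,150,212)),("side",s,(255,325,205,270))):
    g=cv2.cvtColor(d["image"],cv2.COLOR_RGB2GRAY); m=np.zeros_like(g); m[y0:y1,x0:x1]=(g[y0:y1,x0:x1]>225)*255
    c=max(cv2.findContours(m,cv2.RETR_EXTERNAL,cv2.CHAIN_APPROX_NONE)[0],key=cv2.contourArea)
    h=cv2.convexHull(c); e=cv2.fitEllipse(h); print(n,e, onz(d,*e[0],.0715)); 
    k=np.zeros_like(g);k[y0:y1,x0:x1]=(g[y0:y1,x0:x1]<60)*255; 
    c2=max(cv2.findContours(k,cv2.RETR_EXTERNAL,cv2.CHAIN_APPROX_NONE)[0],key=cv2.contourArea); print(" dark",cv2.boundingRect(c2),cv2.minEnclosingCircle(c2))
    if n=="top": et=e
    else: print("tri dial",tri([(t,*et[0]),(s,*e[0])]))
E
python3 m.py
```

```text
top ((272.91925048828125, 178.13031005859375), (50.526641845703125, 66.70861053466797), 116.79728698730469) [0.49489778 0.17779116 0.0715    ]Traceback (most recent call last):
  File "m.py", line 13, in <module>
    c2=max(cv2.findContours(k,cv2.RETR_EXTERNAL,cv2.CHAIN_APPROX_NONE)[0],key=cv2.contourArea); print(" dark",cv2.boundingRect(c2),cv2.minEnclosingCircle(c2))
ValueError: max() iterable argument is empty
```

View pics/a.png

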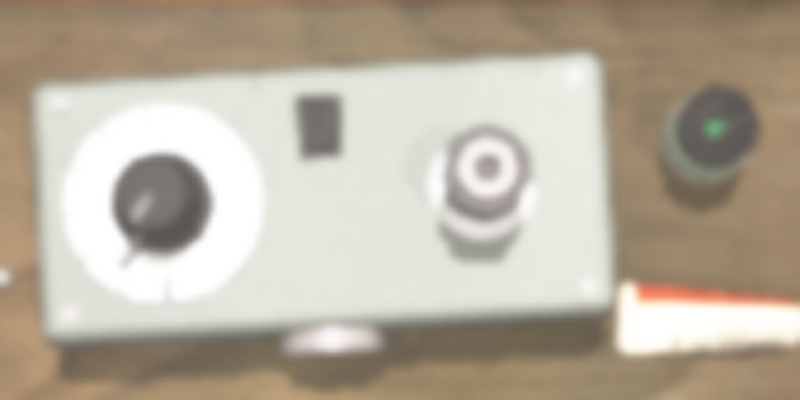

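View pics/b.png

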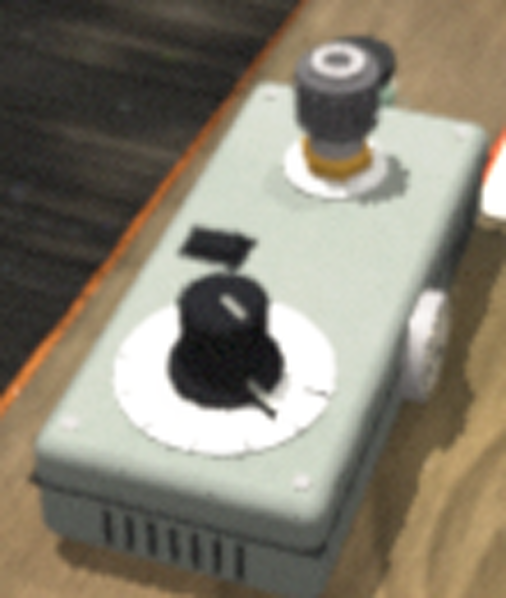

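The dial centre is about (163,202) in the top crop. The pointer tip is at (125,262) and the long zero mark at (168,290), and the coupler mouth is at (487,167). In the side crop the dial is at (225,376), the pointer tip at (272,414), the zero mark at (320,393) and the mouth at (337,60). I'll triangulate these.

```bash
cat > m2.py <<'E'
from h import *
import pickle
t=pickle.load(open("top0.pkl","rb"));s=pickle.load(open("side0.pkl","rb"))
T=lambda x,y:(t,(x+.5)/5-.5+235,(y+.5)/5-.5+140)
S=lambda x,y:(s,(x+.5)/4.6-.5+240,(y+.5)/4.6-.5+160)
P={}
for n,a,b in(("dial",(163,202),(225,376)),("tip",(125,262),(272,414)),("zero",(168,290),(320,393)),("mouth",(487,167),(337,60)),("knobtop",(164,190),(225,300))):
    P[n]=tri([T(*a),S(*b)]); print(n,P[n].round(4))
    print('   onz', [onz(*o,{"dial":.072,"tip":.077,"zero":.072,"mouth":.137,"knobtop":.116}[n]).round(4).tolist() for o in (T(*a),S(*b))])
k,c=P["dial"],P["mouth"]
print("dist",np.hypot(*(k-c)[:2]),"yaw",np.arctan2(-(k-c)[0],(k-c)[1]))
# box bottom/top corners of top plate
for p in((37,90),(600,55),(612,312),(50,338)): print(onz(*T(*p),.07).round(4))
for n in("zero","tip"): v=P[n]-k; print(n,np.arctan2(v[1],v[0]), np.hypot(*v[:2]))
print("jar",onz(*T(714,128),.056)," tube",onz(*T(620,320),.02))
print("airbrush",[onz(t,*p,.007).round(3).tolist() for p in((219,166),(216,224),(237,195))])
E
python3 m2.py
```

```text
dial [0.4898 0.1917 0.0698]
   onz [[0.4903, 0.1917, 0.072], [0.4881, 0.1937, 0.072]]
tip [0.4601 0.2095 0.0745]
   onz [[0.4604, 0.2093, 0.077], [0.4585, 0.2117, 0.077]]
zero [0.4465 0.1887 0.0727]
   onz [[0.4471, 0.189, 0.072], [0.446, 0.188, 0.072]]
mouth [0.498  0.0359 0.1351]
   onz [[0.498, 0.036, 0.137], [0.4968, 0.0384, 0.137]]
knobtop [0.491  0.1862 0.1092]
   onz [[0.4905, 0.1854, 0.116], [0.4874, 0.1929, 0.116]]
dist 0.1561123940578834 yaw 0.052626850182253694
[0.546  0.2542 0.07  ]
[ 0.5629 -0.0229  0.07  ]
[ 0.436  -0.0276  0.07  ]
[0.424  0.2466 0.07  ]
zero -3.07206957503809 0.04346727920923409
tip 2.604094006726625 0.03463026258570371
jar [ 0.52878991 -0.08106441  0.056     ]  tube [ 0.43489288 -0.03726661  0.02      ]
airbrush [[0.535, 0.327, 0.007], [0.383, 0.333, 0.007], [0.459, 0.279, 0.007]]
```

Checks: the dial and mouth are 156 mm apart as they should be, heights agree, yaw is about 0.053, and the knob is at about 0.61 rad. Now I'll lift and head over.

```bash
cat > go.py <<'E'
from h import *
import sys
# usage: go.py x y z yaw(of tool x) -> moves in units
x,y,z,yw=map(float,sys.argv[1:5]); s=robot.state()
M=R.from_quat(s["eef_rot"]).as_matrix(); cur=np.arctan2(M[1,0],M[0,0])
d=M.T@(np.array([x,y,z])-s["position"])/.25
print("units",d.round(3),"twist",round(-np.angle(np.exp(1j*(yw-cur)))/np.radians(60),3),"yaw",cur.round(3),"pos",s["position"].round(4),"F",s["contact_force"].round(1),"w",round(s["gripper_width"],4),"grip",round(s["grip_force"],1),"t",s["clock"],"j",s["joints"].round(2))
E
```

>>> play_rows:
  moves:
    - {"dz": -0.4}
    - {"dz": -0.4}
    - {"dz": -0.4,"dx": 0.7,"dy": -0.84}
    - {"dz": -0.4,"dx": 0.7,"dy": -0.84}
    - {"dz": -0.4,"dx": 0.7,"dy": -0.84}
    - {"dz": -0.4,"dx": 0.7,"dy": -0.84}
    - {"dz": -0.4,"dx": 0.7,"dy": -0.84}
    - {"dz": -0.4,"dx": 0.7,"dy": -0.84}

```text
schema error: expected keys dx, dy, dz, twist, fingers
```

>>> play_rows:
  moves:
    - {"dx": 0.7,"dy": -0.84}
    - {"dx": 0.7,"dy": -0.84}
    - {"dx": 0.7,"dy": -0.84}
    - {"dx": 0.7,"dy": -0.84}
    - {"dx": 0.7,"dy": -0.84}
    - {"dx": 0.7,"dy": -0.84}

```text
schema error: expected keys dx, dy, dz, twist, fingers
```

>>> play_rows:
  moves:
    - {"dx": 0.7,"dy": -0.84,"twist": -0.75}
    - {"dx": 0.7,"dy": -0.84,"twist": -0.75}
    - {"dx": 0.7,"dy": -0.84,"twist": -0.75}
    - {"dx": 0.7,"dy": -0.84,"twist": -0.75}
    - {"dx": 0.7,"dy": -0.84,"twist": -0.75}
    - {"dx": 0.7,"dy": -0.84,"twist": -0.75}
    - {"dx": 0.7,"dy": -0.84,"twist": -0.75}

```text
schema error: expected keys dx, dy, dz, twist, fingers
```

```bash
python3 go.py 0.490 0.1915 0.2 1.94; python3 -c "
from h import *
d=cam('wrist');import pickle;pickle.dump(d,open('w1.pkl','wb'));cv2.imwrite('pics/w1.png',d['image'][:,:,::-1])
for P in((.490,.1915,.116),(.490,.1915,.072),(.4978,.036,.137)): print(proj(d,P).round(1))"
```

```text
units [ 2.103 -2.52   0.126] twist -1.461 yaw 0.41 pos [ 0.2587 -0.5958  0.2304] F [ 1.2 -0.  -0.4] w 0.0853 grip 0.0 t 0.1 j [ 1.12  0.47 -0.01  1.6   0.01  1.07 -0.06]
[-1670.2 -1387.6]
[-1077.5  -949.2]
[-1241.7 -1231.8]
```

View pics/w1.png

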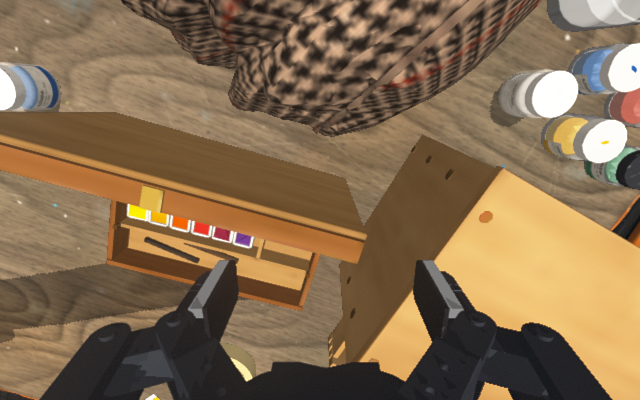

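The rows were refused because every key is needed, and the wrist view still shows the start area: the basket at the top (320,60) and the box at the lower right. I'll resend with all keys.

>>> play_rows:
  moves:
    - {"dx": 0,"dy": 0,"dz": -0.4,"twist": 0,"fingers": -1}
    - {"dx": 0,"dy": 0,"dz": -0.4,"twist": 0,"fingers": -1}
    - {"dx": 0.7,"dy": -0.84,"dz": -0.4,"twist": 0,"fingers": -1}
    - {"dx": 0.7,"dy": -0.84,"dz": -0.4,"twist": 0,"fingers": -1}
    - {"dx": 0.7,"dy": -0.84,"dz": -0.4,"twist": 0,"fingers": -1}
    - {"dx": 0.7,"dy": -0.84,"dz": -0.4,"twist": 0,"fingers": -1}
    - {"dx": 0.7,"dy": -0.84,"dz": -0.4,"twist": 0,"fingers": -1}
    - {"dx": 0.7,"dy": -0.84,"dz": -0.4,"twist": 0,"fingers": -1}
  squeeze: 60

```text
clock: 0.95
position: [0.3371, -0.3294, 0.3314]
eef_rot: [0.979, 0.206, 0.0, -0.0]
contact_force: [-0.9, -0.2, -0.3]
gripper_width: 0.0853
grip_force: 0.0
```

>>> play_rows:
  moves:
    - {"dx": 0.7,"dy": -0.84,"dz": 0,"twist": 0,"fingers": -1}
    - {"dx": 0.7,"dy": -0.84,"dz": 0,"twist": 0,"fingers": -1}
    - {"dx": 0.7,"dy": -0.84,"dz": 0,"twist": 0,"fingers": -1}
    - {"dx": 0.7,"dy": -0.84,"dz": 0,"twist": 0,"fingers": -1}
    - {"dx": 0.7,"dy": -0.84,"dz": 0,"twist": 0,"fingers": -1}
    - {"dx": 0.7,"dy": -0.84,"dz": 0,"twist": 0,"fingers": -1}

```text
clock: 1.55
position: [0.4131, -0.067, 0.3315]
eef_rot: [0.979, 0.206, 0.0, -0.0]
contact_force: [-0.1, -0.5, 0.4]
gripper_width: 0.0854
grip_force: 0.0
```

>>> play_rows:
  moves:
    - {"dx": 0.7,"dy": -0.84,"dz": 0,"twist": -0.75,"fingers": -1}
    - {"dx": 0.7,"dy": -0.84,"dz": 0,"twist": -0.75,"fingers": -1}
    - {"dx": 0.7,"dy": -0.84,"dz": 0,"twist": -0.75,"fingers": -1}
    - {"dx": 0.7,"dy": -0.84,"dz": 0,"twist": -0.75,"fingers": -1}
    - {"dx": 0.7,"dy": -0.84,"dz": 0,"twist": -0.75,"fingers": -1}
    - {"dx": 0.7,"dy": -0.84,"dz": 0,"twist": -0.75,"fingers": -1}
    - {"dx": 0.7,"dy": -0.84,"dz": 0,"twist": -0.75,"fingers": -1}

```text
clock: 2.25
position: [0.4891, 0.1947, 0.3308]
eef_rot: [0.825, 0.565, 0.0, -0.001]
contact_force: [-0.1, -0.2, 0.1]
gripper_width: 0.0853
grip_force: 0.0
```

```bash
python3 go.py 0.490 0.1915 0.2 1.94; python3 -c "
from h import *
d=cam('wrist');import pickle;pickle.dump(d,open('w2.pkl','wb'));cv2.imwrite('pics/w2.png',d['image'][:,:,::-1])
for P in((.490,.1915,.116),(.490,.1915,.072),(.4978,.036,.137)): print(proj(d,P).round(1))"
```

```text
units [-0.012  0.009  0.523] twist -0.705 yaw 1.202 pos [0.4891 0.1947 0.3308] F [-0.1 -0.2  0.1] w 0.0853 grip 0.0 t 2.25 j [ 0.19  0.25 -0.74  1.75  0.18  1.21 -0.97]
[327.6 167.3]
[327.5 159.4]
[377.7 281.2]
```

View pics/w2.png

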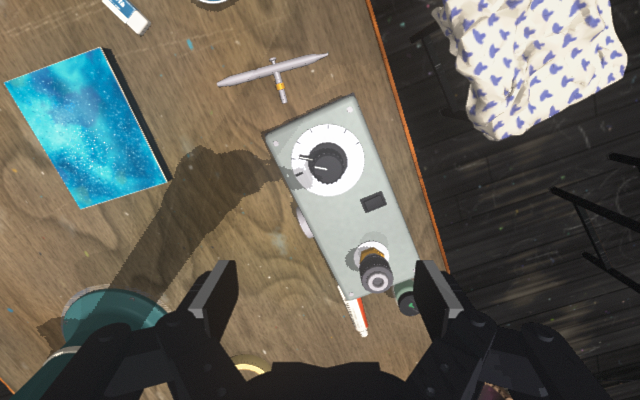

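The wrist view shows the dial and knob at (328,163) and the mouth at (377,281), both matching the predictions. Descending onto the knob and closing.

>>> play_rows:
  moves:
    - {"dx": -0.012,"dy": 0.009,"dz": 0.5,"twist": 0,"fingers": -1}
    - {"dx": -0.012,"dy": 0.009,"dz": 0.5,"twist": 0,"fingers": -1}
    - {"dx": -0.012,"dy": 0.009,"dz": 0.6,"twist": 0,"fingers": -1}
    - {"dx": -0.012,"dy": 0.009,"dz": 0.7,"twist": 0,"fingers": -1}
    - {"dx": -0.012,"dy": 0.009,"dz": 0.8,"twist": 0,"fingers": -1}
    - {"dx": -0.012,"dy": 0.009,"dz": 0.9,"twist": 0,"fingers": -1}
    - {"dx": -0.012,"dy": 0.009,"dz": 0.97,"twist": 0,"fingers": -1}
    - {"dx": -0.012,"dy": 0.009,"dz": 0.97,"twist": 0,"fingers": -1}
    - {"dx": -0.012,"dy": 0.009,"dz": 0.97,"twist": 0,"fingers": 1}
    - {"dx": -0.012,"dy": 0.009,"dz": 0.97,"twist": 0,"fingers": 1}
    - {"dx": -0.012,"dy": 0.009,"dz": 0.97,"twist": 0,"fingers": 1}
    - {"dx": -0.012,"dy": 0.009,"dz": 0.97,"twist": 0,"fingers": 1}
    - {"dx": -0.012,"dy": 0.009,"dz": 0.97,"twist": 0,"fingers": 1}
    - {"dx": -0.012,"dy": 0.009,"dz": 0.97,"twist": 0,"fingers": 1}
  squeeze: 50

```text
clock: 3.7
position: [0.4888, 0.188, 0.0901]
eef_rot: [0.826, 0.563, -0.001, -0.0]
contact_force: [-8.0, 0.0, 10.6]
gripper_width: 0.0369
grip_force: 49.3
```

```bash
python3 go.py 0.490 0.1915 0.087 1.202
```

```text
units [ 0.015 -0.001  0.012] twist -0.006 yaw 1.196 pos [0.4888 0.188  0.0901] F [-8.   0.  10.6] w 0.0369 grip 49.3 t 3.7 j [ 0.05  0.54 -0.6   1.98  0.44  0.75 -1.19]
```

>>> play_rows:
  moves:
    - {"dx": 0.01,"dy": 0,"dz": 0,"twist": -0.1,"fingers": 1}
    - {"dx": 0.01,"dy": 0,"dz": 0,"twist": -0.2,"fingers": 1}
    - {"dx": 0.01,"dy": 0,"dz": 0,"twist": -0.3,"fingers": 1}
    - {"dx": 0.01,"dy": 0,"dz": 0,"twist": -0.4,"fingers": 1}
    - {"dx": 0.01,"dy": 0,"dz": 0,"twist": -0.5,"fingers": 1}
    - {"dx": 0.01,"dy": 0,"dz": 0,"twist": -0.58,"fingers": 1}
    - {"dx": 0.01,"dy": 0,"dz": 0,"twist": -0.58,"fingers": 1}
    - {"dx": 0.01,"dy": 0,"dz": 0,"twist": -0.58,"fingers": 1}

```text
clock: 4.5
position: [0.4906, 0.1881, 0.0901]
eef_rot: [0.621, 0.784, -0.002, 0.001]
contact_force: [-5.7, -5.5, 12.0]
gripper_width: 0.0365
grip_force: 49.7
```

>>> play_rows:
  moves:
    - {"dx": 0,"dy": 0,"dz": 0,"twist": 0,"fingers": -1}
    - {"dx": 0,"dy": 0,"dz": 0,"twist": 0,"fingers": -1}
    - {"dx": 0,"dy": 0,"dz": 0,"twist": 0,"fingers": -1}
    - {"dx": 0,"dy": 0,"dz": 0,"twist": 0,"fingers": -1}
    - {"dx": 0,"dy": 0,"dz": -0.3,"twist": 0,"fingers": -1}
    - {"dx": 0,"dy": 0,"dz": -0.4,"twist": 0,"fingers": -1}
    - {"dx": 0,"dy": 0,"dz": -0.6,"twist": 0,"fingers": -1}
    - {"dx": 0,"dy": 0,"dz": -0.6,"twist": 0,"fingers": -1}
    - {"dx": 0,"dy": 0,"dz": -0.6,"twist": 0,"fingers": -1}

```text
clock: 5.4
position: [0.4921, 0.1895, 0.2399]
eef_rot: [0.621, 0.784, 0.001, 0.001]
contact_force: [0.0, 0.5, 0.1]
gripper_width: 0.0852
grip_force: 0.0
```

```bash
python3 go.py 0.498 0.036 0.2 1.7;  python3 -c "
from h import *
d=cam('wrist');import pickle;pickle.dump(d,open('w3.pkl','wb'))
q=[proj(d,P) for P in((.490,.1915,.077),(.4978,.036,.137))];print(q)
x,y=q[0].astype(int);x=max(x-80,0);y=max(y-60,0)
print(x,y);cv2.imwrite('pics/w3.png',cv2.resize(d['image'][y:y+120,x:x+160],None,fx=5,fy=5,interpolation=cv2.INTER_CUBIC)[:,:,::-1])"
```

```text
units [-0.603 -0.118  0.16 ] twist 0.097 yaw 1.802 pos [0.4921 0.1895 0.2399] F [0.  0.5 0.1] w 0.0852 grip 0.0 t 5.4 j [ 0.29  0.4  -0.9   1.85  0.36  1.06 -0.51]
[array([324.13784812, 174.32697192]), array([296.14632311, 339.21848653])]
244 114
```

View pics/w3.png

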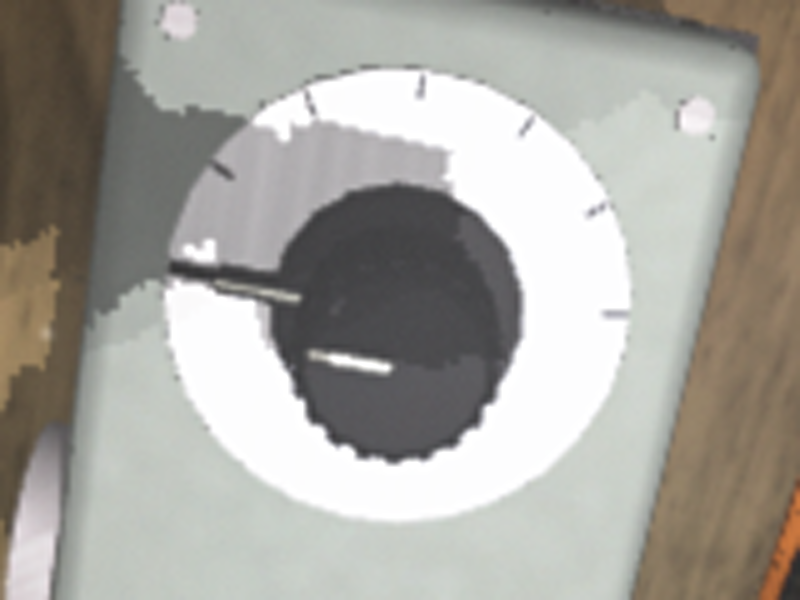

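The beak (215,285)–(300,298) lines up with the long mark at (172–215, 268–278), so the knob is within about 0.04 rad of zero. Now over to the coupler.

>>> play_rows:
  moves:
    - {"dx": -0.2,"dy": -0.04,"dz": 0,"twist": 0,"fingers": -1}
    - {"dx": -0.4,"dy": -0.08,"dz": 0,"twist": 0,"fingers": -1}
    - {"dx": -0.5,"dy": -0.1,"dz": 0,"twist": 0,"fingers": -1}
    - {"dx": -0.603,"dy": -0.118,"dz": 0,"twist": 0,"fingers": -1}
    - {"dx": -0.603,"dy": -0.118,"dz": 0,"twist": 0,"fingers": -1}
    - {"dx": -0.603,"dy": -0.118,"dz": 0,"twist": 0,"fingers": -1}

```text
clock: 6.05
position: [0.4965, 0.0357, 0.2375]
eef_rot: [0.621, 0.784, -0.001, -0.001]
contact_force: [0.6, 0.9, -0.3]
gripper_width: 0.0853
grip_force: 0.0
```

```bash
python3 go.py 0.498 0.036 0.098 1.8;  python3 -c "
from h import *
d=cam('wrist');import pickle;pickle.dump(d,open('w4.pkl','wb'))
q=proj(d,(.498,.036,.137));print(q)
x,y=q.astype(int);x=max(x-80,0);y=max(min(y-60,280),0)
print(x,y);cv2.imwrite('pics/w4.png',cv2.resize(d['image'][y:y+120,x:x+160],None,fx=5,fy=5,interpolation=cv2.INTER_CUBIC)[:,:,::-1])"
```

```text
units [-0.001  0.007  0.558] twist 0.001 yaw 1.801 pos [0.4965 0.0357 0.2375] F [ 0.6  0.9 -0.3] w 0.0853 grip 0.0 t 6.05 j [ 0.61  0.34 -0.89  1.92  0.31  1.03 -0.18]
[328.22360714 196.97727151]
248 136
```

View pics/w4.png

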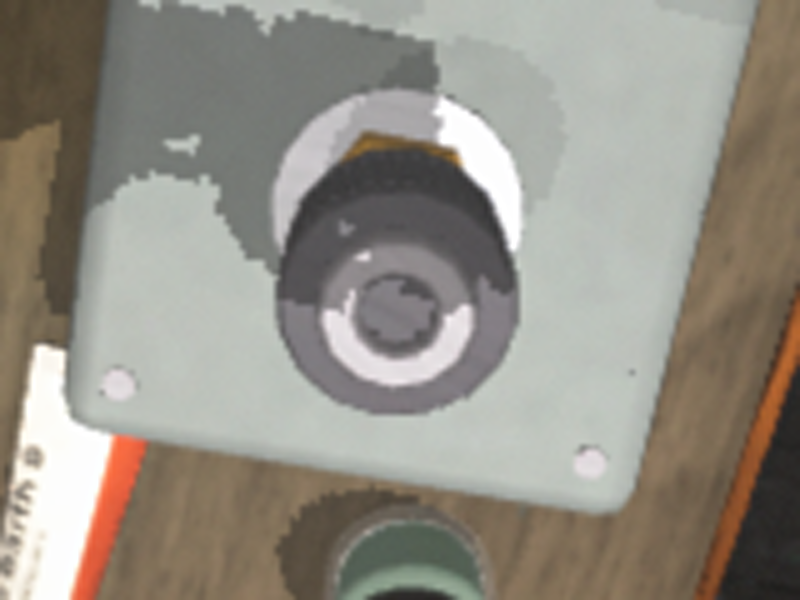

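The mouth is at about (328,198) full-frame against a prediction of (328,197), so it's centred. Descending, gripping and testing.

>>> play_rows:
  moves:
    - {"dx": 0,"dy": 0.005,"dz": 0.15,"twist": 0,"fingers": -1}
    - {"dx": 0,"dy": 0.005,"dz": 0.3,"twist": 0,"fingers": -1}
    - {"dx": 0,"dy": 0.005,"dz": 0.4,"twist": 0,"fingers": -1}
    - {"dx": 0,"dy": 0.005,"dz": 0.5,"twist": 0,"fingers": -1}
    - {"dx": 0,"dy": 0.005,"dz": 0.556,"twist": 0,"fingers": -1}
    - {"dx": 0,"dy": 0.005,"dz": 0.556,"twist": 0,"fingers": -1}
    - {"dx": 0,"dy": 0.005,"dz": 0.556,"twist": 0,"fingers": 1}
    - {"dx": 0,"dy": 0.005,"dz": 0.556,"twist": 0,"fingers": 1}
    - {"dx": 0,"dy": 0.005,"dz": 0.556,"twist": 0,"fingers": 1}
    - {"dx": 0,"dy": 0.005,"dz": 0.556,"twist": 0,"fingers": 1}
    - {"dx": 0,"dy": 0.005,"dz": 0.556,"twist": 0,"fingers": 1}
    - {"dx": 0,"dy": 0.005,"dz": 0.556,"twist": 0,"fingers": 1}
  squeeze: 60

```text
clock: 7.3
position: [0.4979, 0.036, 0.0999]
eef_rot: [0.621, 0.784, -0.001, -0.0]
contact_force: [-5.4, -1.0, 2.9]
gripper_width: 0.0407
grip_force: 60.2
```

>>> play_rows:
  moves:
    - {"dx": 0,"dy": 0,"dz": 0.01,"twist": 0,"fingers": 1}
    - {"dx": 0,"dy": 0,"dz": 0.02,"twist": 0,"fingers": 1}
    - {"dx": 0,"dy": 0,"dz": 0.02,"twist": 0.05,"fingers": 1}
    - {"dx": 0,"dy": 0,"dz": 0.02,"twist": 0.1,"fingers": 1}
    - {"dx": 0,"dy": 0,"dz": 0.02,"twist": 0.15,"fingers": 1}
    - {"dx": 0,"dy": 0,"dz": 0.02,"twist": 0.2,"fingers": 1}
    - {"dx": 0,"dy": 0,"dz": 0.02,"twist": 0.2,"fingers": 1}

```text
clock: 8.0
position: [0.4983, 0.036, 0.0978]
eef_rot: [0.699, 0.715, -0.002, 0.001]
contact_force: [-16.0, -3.9, 37.9]
gripper_width: 0.0404
grip_force: 64.4
```

```bash
python3 go.py 0.498 0.036 0.098 1.8; python3 -c "
from h import *
print(robot.state()['wrist_torque'])"
```

```text
units [ 0.    -0.001 -0.001] twist -0.198 yaw 1.592 pos [0.4983 0.036  0.0978] F [-16.   -3.9  37.9] w 0.0404 grip 64.4 t 8.0 j [ 0.42  0.52 -0.69  2.03  0.49  0.75 -0.55]
[-0.818328    3.05526689 -0.1148738 ]
```

>>> play_rows:
  moves:
    - {"dx": 0,"dy": 0,"dz": -0.006,"twist": 0.05,"fingers": 1}
    - {"dx": 0,"dy": 0,"dz": -0.006,"twist": 0.1,"fingers": 1}
    - {"dx": 0,"dy": 0,"dz": -0.006,"twist": 0.15,"fingers": 1}
    - {"dx": 0,"dy": 0,"dz": -0.006,"twist": 0.15,"fingers": 1}

```text
clock: 8.4
position: [0.4983, 0.0359, 0.0987]
eef_rot: [0.753, 0.658, -0.001, 0.001]
contact_force: [-13.2, -4.0, 28.0]
gripper_width: 0.0408
grip_force: 63.4
```

>>> play_rows:
  moves:
    - {"dx": 0,"dy": 0,"dz": 0,"twist": 0.05,"fingers": 1}
    - {"dx": 0,"dy": 0,"dz": 0,"twist": 0.1,"fingers": 1}
    - {"dx": 0,"dy": 0,"dz": 0,"twist": 0.1,"fingers": 1}

```text
clock: 8.7
position: [0.4984, 0.0358, 0.0985]
eef_rot: [0.787, 0.617, -0.001, 0.001]
contact_force: [-12.2, -2.5, 26.7]
gripper_width: 0.0407
grip_force: 63.2
```

>>> play_rows:
  moves:
    - {"dx": 0,"dy": 0,"dz": 0,"twist": 0.05,"fingers": 1}
    - {"dx": 0,"dy": 0,"dz": 0,"twist": 0.1,"fingers": 1}
    - {"dx": 0,"dy": 0,"dz": 0,"twist": 0.1,"fingers": 1}

```text
clock: 9.0
position: [0.4986, 0.0358, 0.0987]
eef_rot: [0.818, 0.575, -0.001, 0.001]
contact_force: [-12.4, -3.3, 28.4]
gripper_width: 0.0402
grip_force: 63.3
```

>>> play_rows:
  moves:
    - {"dx": 0,"dy": 0,"dz": 0,"twist": 0.05,"fingers": 1}
    - {"dx": 0,"dy": 0,"dz": 0,"twist": 0.1,"fingers": 1}
    - {"dx": 0,"dy": 0,"dz": 0,"twist": 0.1,"fingers": 1}

```text
clock: 9.3
position: [0.4986, 0.0357, 0.0987]
eef_rot: [0.847, 0.531, -0.001, 0.001]
contact_force: [-12.1, -3.7, 27.0]
gripper_width: 0.0408
grip_force: 63.2
```

>>> play_rows:
  moves:
    - {"dx": 0,"dy": 0,"dz": 0,"twist": 0.05,"fingers": 1}
    - {"dx": 0,"dy": 0,"dz": 0,"twist": 0.1,"fingers": 1}
    - {"dx": 0,"dy": 0,"dz": 0,"twist": 0.1,"fingers": 1}

```text
clock: 9.6
position: [0.4986, 0.0356, 0.0982]
eef_rot: [0.874, 0.486, -0.001, 0.001]
contact_force: [-9.6, -2.5, 22.0]
gripper_width: 0.0406
grip_force: 62.7
```

>>> play_rows:
  moves:
    - {"dx": 0,"dy": 0,"dz": 0,"twist": 0.05,"fingers": 1}
    - {"dx": 0,"dy": 0,"dz": 0,"twist": 0.1,"fingers": 1}
    - {"dx": 0,"dy": 0,"dz": 0,"twist": 0.1,"fingers": 1}

```text
clock: 9.9
position: [0.4987, 0.0355, 0.0973]
eef_rot: [0.898, 0.44, -0.0, 0.001]
contact_force: [-6.4, -2.9, 9.5]
gripper_width: 0.0406
grip_force: 61.4
```

```bash
python3 -c "
from h import *
s=robot.state();print(s['wrist_torque'],s['joints'].round(2),s['position'])"
```

```text
[-0.48090272  1.09140261 -0.38078407] [ 0.3   0.48 -0.53  2.04  0.36  0.71 -1.12] [0.49865713 0.03549779 0.09725446]
```

The force dropped from 28 to 9.5 N, so the keyway is over the pin. Pushing home.

>>> play_rows:
  moves:
    - {"dx": 0,"dy": 0,"dz": 0.01,"twist": 0,"fingers": 1}
    - {"dx": 0,"dy": 0,"dz": 0.02,"twist": 0,"fingers": 1}
    - {"dx": 0,"dy": 0,"dz": 0.025,"twist": 0,"fingers": 1}
    - {"dx": 0,"dy": 0,"dz": 0.025,"twist": 0,"fingers": 1}

```text
clock: 10.3
position: [0.4987, 0.0354, 0.0916]
eef_rot: [0.898, 0.44, -0.0, 0.001]
contact_force: [-7.9, -3.1, 16.1]
gripper_width: 0.0403
grip_force: 62.3
```

>>> play_rows:
  moves:
    - {"dx": 0,"dy": 0,"dz": 0.006,"twist": 0,"fingers": 1}
    - {"dx": 0,"dy": 0,"dz": 0.01,"twist": 0,"fingers": 1}
    - {"dx": 0,"dy": 0,"dz": 0.01,"twist": 0,"fingers": 1}

```text
clock: 10.6
position: [0.4988, 0.0354, 0.0912]
eef_rot: [0.898, 0.44, -0.001, 0.002]
contact_force: [-16.1, -4.1, 40.5]
gripper_width: 0.0403
grip_force: 64.7
```

>>> play_rows:
  moves:
    - {"dx": 0,"dy": 0,"dz": 0.004,"twist": 0,"fingers": 1}
    - {"dx": 0,"dy": 0,"dz": 0.008,"twist": 0,"fingers": 1}
    - {"dx": 0,"dy": 0,"dz": 0.008,"twist": 0,"fingers": 1}

```text
clock: 10.9
position: [0.4989, 0.0354, 0.0909]
eef_rot: [0.898, 0.44, -0.001, 0.002]
contact_force: [-21.7, -5.2, 58.7]
gripper_width: 0.0409
grip_force: 66.6
```

```bash
python3 go.py 0.498 0.036 0.09 1.8; python3 - <<'E'
from h import *
d=cam('side');x,y=proj(d,(.498,.036,.11)).astype(int)
print(robot.state()['wrist_torque'],x,y)
cv2.imwrite('pics/s5.png',cv2.resize(d['image'][y-55:y+65,x-60:x+100],None,fx=5,fy=5,interpolation=cv2.INTER_CUBIC)[:,:,::-1])
E
```

```text
units [-0.    -0.004  0.004] twist -0.85 yaw 0.91 pos [0.4989 0.0354 0.0909] F [-21.7  -5.2  58.7] w 0.0409 grip 66.6 t 10.9 j [ 0.29  0.49 -0.52  2.04  0.38  0.7  -1.14]
[-0.91082866  4.65159355 -0.41294059] 312 181
```

View pics/s5.png

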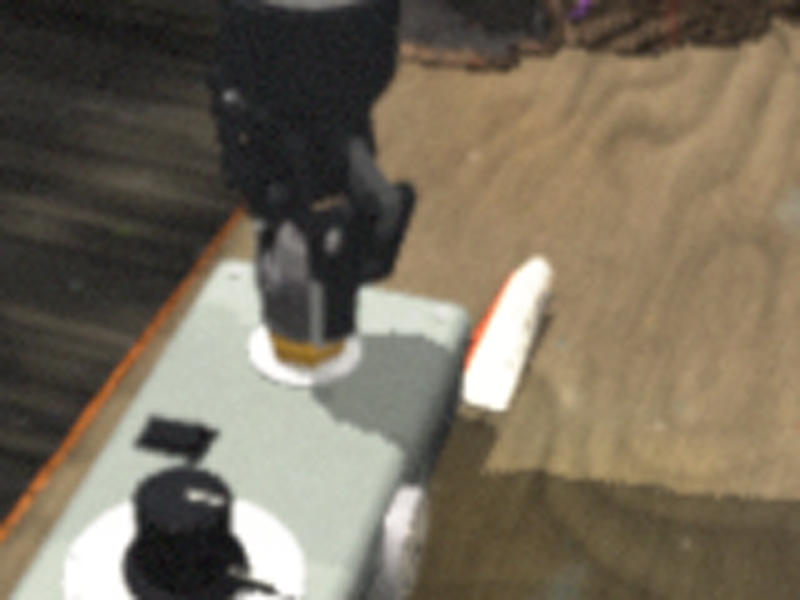

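The side view shows the fingers on the coupler low over the brass hexagon at (308,350), and the beak at (265,585) still on zero. The force jumped at a hard stop. I'll ease it a little and check the collar against the fixed mouth in the wrist view.

>>> play_rows:
  moves:
    - {"dx": 0,"dy": 0,"dz": -0.008,"twist": 0,"fingers": 1}
    - {"dx": 0,"dy": 0,"dz": -0.008,"twist": 0,"fingers": 1}
    - {"dx": 0,"dy": 0,"dz": -0.008,"twist": 0,"fingers": 1}

```text
clock: 11.25
position: [0.4988, 0.0354, 0.0912]
eef_rot: [0.898, 0.44, -0.001, 0.002]
contact_force: [-15.0, -3.9, 40.9]
gripper_width: 0.0408
grip_force: 64.6
```

```bash
python3 - <<'E'
from h import *
d=cam('wrist');c=np.array([.498,.036])
for r,z in((.014,.137),(.021,.132),(.021,.122)):
    P=[proj(d,(*(c+r*np.array([np.cos(a),np.sin(a)])),z)) for a in np.linspace(0,6.283,60)]
    P=np.array(P); print(z,P.mean(0).round(1),P.min(0).round(1),P.max(0).round(1))
q=proj(d,(*c,.13)).astype(int);x=q[0]-80;y=min(q[1]-60,280);print(x,y)
cv2.imwrite('pics/w6.png',cv2.resize(d['image'][y:y+120,x:x+160],None,fx=5,fy=5,interpolation=cv2.INTER_CUBIC)[:,:,::-1])
E
```

```text
0.137 [322.6 320.7] [285.6 290.8] [358.6 350.1]
0.132 [322.9 311. ] [269.4 267. ] [374.9 353.6]
0.122 [323.  295.3] [273.4 253.6] [371.4 335.8]
242 249
```

View pics/w6.png

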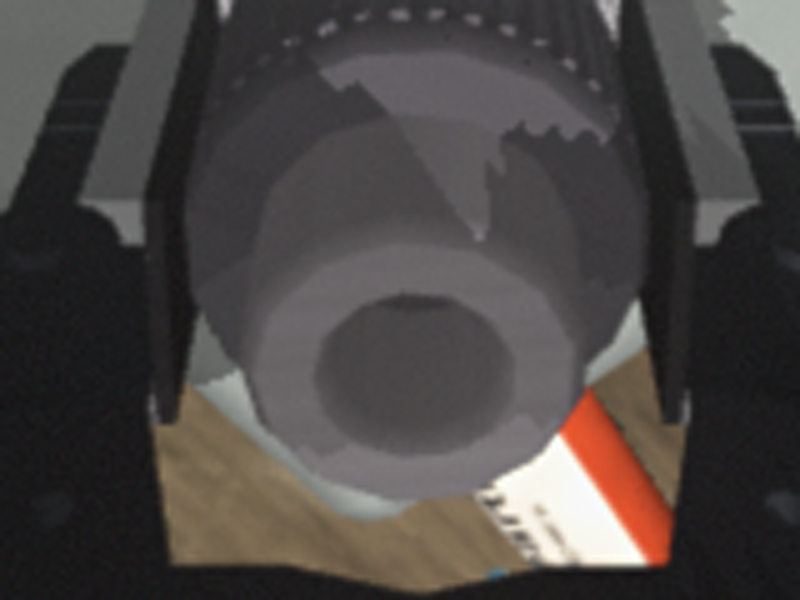

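The wrist view shows the mouth centre at (415,370) and the collar's far rim at about y = 15–50 in the crop (full-frame 252–259). The prediction for fully home is 256, and 269 for up. It's home and held, so I'm handing in.

```bash
python3 -c "
from rig import robot
print(robot.close_job())"
```

```text
the job is handed in; nothing more can be done
None
```

I turned the knob back to the zero mark, turned the collar clockwise until it dropped over the pin, and pushed it home, where the gripper still holds it; the job is handed in, but no verdict was returned.

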